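# Press the flask into the sprung cradle and hold it

### The job

On the white flask station, swing the red latch lever off the lid all the way round, then open the lid right back until it rests against its stop. Take the round flask with the red stopper, set it upright in the sprung orange ring inside the station, and press it firmly down through at least three quarters of the ring's spring travel, without ramming the glass against the end of the travel; finish while still holding it pressed down there. Leave everything else on the bench standing where it is.

Things in the scene. Friction and masses are not known exactly. Their poses are not given: they have to be found in the camera images.
- flask: Round glass flask, RED stopper, about 140 g. Origin: centre of its underside, z up. Bulb: 64 mm sphere centred 32 mm up, flat foot 30 mm across. Neck 24 mm across up to 96 mm; rim 27 mm across to 100 mm; stopper (fixed on) 30 mm across, 100 to 116 mm up. It stands on the bench, clear inside a fixed cork ring (80 mm across, 10 mm high). The two flasks swap places at random.
- spare_flask: The same flask with a BLUE stopper, in another cork ring: leave it alone.
- station: Fixed white open-topped box, 150 mm along its x, 200 mm along its y, 80 mm high, 6 mm walls and floor, navy stripe on the front (its -x side). Origin: centre of its underside, z up. Lid hinge along the +x rim; handle and latch on the -x side; cradle at the centre. Its +x (hinge side) points obliquely to the left and back towards the robot: yaw about 135 degrees, give or take 17.
- latch (a joint): Angle of the red latch lever about a vertical pin: 0 = pointing to the box's +x, over the lid and blocking it (starts at 0 to 0.3 rad); grows clockwise seen from above, tip swinging towards the box's -y, stop at 1.75 rad. Clear of the lid from about 1.3 rad. Light friction (0.05 N m); stays where left.
- latch_peg (a point): Point on the axis of the red upright peg at the lever's free end, 45 mm from the pivot. Peg 12 mm in diameter, 30 mm high above the lever; this point is 12 mm below its top, 18 mm above the lever's upper face and 116 mm above the bench.
- latch_pivot (a point): Point on the latch's vertical pivot axis, at the same height as latch_peg. The pivot is on a grey post 44 by 24 mm and 88 mm high against the box's front.
- lid (a joint): Lid angle: 0 shut, 1.9 rad fully open against its stop, where it rests leaning back; past about 1.6 rad it falls back to the stop by itself, below that it falls shut. Hinge along the box's y axis; the front edge rises. Lid 250 g, 150 by 200 by 8 mm, upper face 88 mm above the bench.
- lid_handle (a point): Middle of the grip bar of the lid's steel U handle, on the bar's axis: round bar 10 mm in diameter, parallel to the hinge, 80 mm between the centres of its two arms, in the plane of the lid, 50 mm in front of the lid's edge (clear gap 45 mm), 84 mm above the bench when shut; 204 mm from the hinge axis.
- lid_hinge (a point): Point on the fixed hinge axis level with the middle of the handle (84 mm above the bench).
- cradle (a joint): How far the orange spring ring is pressed straight down (m): 0 free (top), 0.024 hard stop. The force to press it is about 2.6 N at the start rising to 14.6 N at the stop (500 N/m).
- cradle_top (a point): Centre of the ring's upper face, moves with the ring: 70 mm above the bench when free. Ring 60 mm outside, hole 44 mm, 12 mm thick, near the station's centre. A flask seated upright has its underside about 9 mm below this point (its bulb rests on the hole's upper edge, its foot goes through).
- amber_bottle: Bystander: amber bottle, 66 mm across, 150 mm high, origin under its centre.
- beaker: Bystander: open glass beaker, 68 mm across, 85 mm high, origin under its centre.
- wrench: Bystander: steel wrench 150 mm long lying flat.
- vial_rack: Bystander: blue rack of vials, 90 by 150 mm, 57 mm high, origin under its centre.
- mouse: Bystander: white computer mouse, 100 by 58 mm, 30 mm high.
- tip_box: Bystander: green box, 80 by 120 mm, 60 mm high, origin under its centre.
There are look-alikes about, which are no part of the job. Leave any pink or yellow look-alike of the flask alone.

How it is judged:
On the way, in this order (a step that is already met when the one before it is completed fails the run):
1. the latch lever is swung clear of the lid (value of joint latch above 1.3 rad and value of joint lid below 0.15 rad), for 0.1 s.
2. the lid is opened back to its stop (value of joint lid above 1.75 rad), for 0.2 s.
3. the flask with the red stopper is seated upright in the ring (horizontal distance between flask and cradle_top below 0.008 m and z of flask in the frame of cradle_top below -0.004 m and angle between flask's own z axis and vertical below 0.2 rad and contact force between flask and cradle above 1 N), for 0.1 s.
At the end, for the whole second after the job is handed in: Latch beyond 1.3 rad, lid beyond 1.75 rad; the red-stoppered flask upright (0.2 rad) and centred (8 mm) in the ring, pressing it down over 15 of 24 mm (over 6 N), held or pressed by the robot and at rest, through the last second (value of joint latch above 1.3 rad and value of joint lid above 1.75 rad and value of joint cradle above 0.015 m and horizontal distance between flask and cradle_top below 0.008 m and z of flask in the frame of cradle_top below -0.004 m and angle between flask's own z axis and vertical below 0.2 rad and contact force between flask and cradle above 6 N and contact force between any of the fingers, the arm and flask above 2 N and linear speed of flask below 0.02 m/s); the arm keeps its last pose, push and grip.
It fails at once if the glass is rammed: over 45 N between flask and ring (contact force between flask and cradle above 45 N).
It fails at once if the red-stoppered flask is tipped over (beyond 50 degrees) (angle between flask's own z axis and vertical above 0.87 rad).
It fails at once if a bystander is shoved more than 40 mm or lifted (distance of any of spare_flask, amber_bottle, beaker, wrench, vial_rack, mouse, tip_box from where it was at the start of the episode above 0.04 m).
It fails at once if a standing bystander is tipped over (angle between any of spare_flask, amber_bottle, beaker's own z axis and vertical above 0.5 rad).
It also fails if it takes over 70 s, if anything falls off the work surface, if the arm or the gripper's body presses on something with over 40 N, if the wrist force passes 120 N, or if a joint passes its speed limit or range.

### The arm

A 7-joint arm with a two-finger parallel gripper is mounted at the origin on the work surface. World frame = base frame: x ahead of the robot, y to its left, z up, the work surface at z = 0. Lengths are in m, angles in rad, forces in N, time in s.
With the tool pointing down it reaches from about 0.35 to 0.9 m from the base axis. Payload 8.1 kg.
Tool frame: the origin (TCP) lies at the very end of the fingers, on their centre line; the grasp point (between the pads) lies arm.grip_point_offset behind it (arm.grip_point_offset is the distance from the TCP to the grasp point, in m); z points along the fingers, y is the line along which they close (so a half turn about z gives the same grasp; the last joint's range is limited). The gripper opens to 92 mm and grips with 3 to 60 N. Pads are 19 mm wide; open, the fingers measure 130 mm over their backs; the gripper's body (75 mm by 190 mm) begins 47 mm behind the grasp point.
Start: joints at [-1.427, 0.434, 0.025, 1.573, -0.012, 1.134, -0.075], TCP at [0.153, 0.606, 0.227] pointing down, gripper open.
Joint ranges: [-2.62, 2.62], [-0.44, 2.09], [-1.27, 1.32], [0.08, 2.57], [-1.32, 4.46], [0.12, 2], [-2.74, 2.74]. Speed limits (rad/s): [2.22, 2.22, 3.01, 3.01, 3.14, 3.14, 3.14].

### API

Orientations are given as a rotation vector (axis times angle).
In Python, from cell import arm gives the robot as it stands. The module is installed in compiled form; this text tells all that it offers.
- The arm moves only by the shell command python3 -m creep 'ROWS' [OPENING] [FORCE]. ROWS is JSON, a list of rows, each a list of 6 numbers: the shift along the tool's x, y, z scaled (see below), then the turn, a rotation vector about the tool's x, y, z scaled (see below). A call has 1 to 20 rows; each row shifts and turns the commanded pose from where the row before left it, along the tool's axes as they then stand; what a row does not reach is not made up. The controller multiplies each number of a shift by 0.4 m and each number of a turn by 120 degrees. A row lasts 1/12 s, in which the tool goes at most 41.7 mm and 7.16 degrees, less where a joint would pass 70% of its speed; a pose out of reach is approached as far as the arm can. A call with a number of a shift or a turn outside -1 to 1 is refused whole. A call with a gripper value outside its range is refused whole. OPENING is the closure, from -1 (fully open) to 1 (shut), set as the call begins (- or left out, the last holds). The fingers move at their own pace and stop on an object; FORCE is the grip in N (left out, the last holds). Time passes only in rows, so rows that do not move let the fingers close. It gives the time, the measured TCP pose, the force, the opening and the grip force at its end, in the units of the state.
- arm.observe(): the state, without advancing time (a new reading comes with each control period).
- arm.get_image(name): name is "scene" or "top" or "wrist"; returns a dict with "frame" (480x640x3 uint8, red, green, blue), "intrinsics" (3x3 intrinsics, pixels), "rvec" (rotation vector, rad) and "tvec" (3), from world to camera coordinates, as OpenCV has them; the wrist camera has in their place "mount" (4x4, takes a point from camera to tool coordinates, whose origin is the TCP and whose axes are the flange's). Camera axes: x right, y down, z forward; pixel columns grow to the right and rows downward; lengths in m; the calibration is good to about 2 mm. The wrist camera is an equidistant fisheye: a pixel r from the principal point sees the ray r / f radians off the axis. A picture is of the moment at which its call begins: read the wrist's pose just before it. There is no depth.
- arm.sign_off(): hands the job in; it is judged then, once.
The state is a dict: "clock": time; "joints": joint angles; "dq": joint speeds; "joint_efforts": joint torques, N m; "position": TCP position; "ee_rot": TCP orientation; "force": force on the tool from outside, world axes, zero at the start; "ft_torque": the same for the moment, N m; "width": opening from 0.0 (shut) to 1.0 (fully open); "gripper_force": force on a finger pad.
Only numpy, scipy, OpenCV 4.12 (cv2) and the standard library are available. Lean on these libraries where they do the work, as an engineer would, in place of code of your own. Each camera call takes 0.05 s, during which the arm holds its last target. There are 200 camera calls.

## Working session

There is one attempt and no reset: what is moved stays moved. The work goes in short steps, Python scripts to look and compute and a shell command to move; the robot and the scene stay as the last step left them, time stands still between calls to the robot, and variables do not carry over. Pictures are saved under pics/ and viewed, at most 10 in all, crops included, and the job is handed in when it is done.

```bash
mkdir -p pics
cat > h.py <<'E'
import numpy as np, cv2
from cell import arm
from scipy.spatial.transform import Rotation as R
def snap(n,f):
    s=arm.observe(); d=arm.get_image(n); cv2.imwrite('pics/'+f,d['frame'][:,:,::-1]); 
    np.savez('pics/'+f+'.npz',pos=s['position'],rot=s['ee_rot'],**{k:v for k,v in d.items()}); return d
def px(d,u,v,z):
    K=np.array(d['intrinsics']);Rm=cv2.Rodrigues(np.array(d['rvec'],float))[0];t=np.array(d['tvec']).ravel()
    r=Rm.T@np.linalg.inv(K)@[u,v,1];c=-Rm.T@t
    return c+r*(z-c[2])/r[2]
def proj(d,P):
    return cv2.projectPoints(np.array(P,float).reshape(-1,1,3),np.array(d['rvec'],float),np.array(d['tvec'],float),np.array(d['intrinsics'],float),None)[0].reshape(-1,2)
def rows(target, rot=None):
    "tool-frame shift (scaled) to target, and turn"
    s=arm.observe();T=R.from_rotvec(s['ee_rot'])
    sh=T.inv().apply(np.array(target)-s['position'])/0.4
    o=[sh.round(4)]
    if rot is not None: o.append((np.degrees((T.inv()*rot).as_rotvec())/120).round(4))
    return o
E
python3 - <<'E'
from h import *
s=arm.observe();print(s);print(R.from_rotvec(s['ee_rot']).as_matrix().round(3),arm.grip_point_offset)
for n in('scene','top','wrist'):
    d=snap(n,n+'0.png')
    print(n,np.array(d['intrinsics']).tolist(),d.get('mount'))
    if n!='wrist':
        Rm=cv2.Rodrigues(np.array(d['rvec'],float))[0];print(-Rm.T@np.array(d['tvec']).ravel())
E
```

```text
{'clock': 0.0, 'joints': array([-1.42661719,  0.43524159,  0.02495371,  1.57411518, -0.01158268,
        1.13397852, -0.07508399]), 'dq': array([ 4.05575880e-04, -3.83017283e-04, -9.82164995e-05,  1.10476984e-03,
       -5.97613809e-04, -2.76208898e-03,  3.12559024e-05]), 'joint_efforts': array([ 1.36426650e-03, -6.67877984e+01,  9.85629782e-01, -3.14452779e+01,
       -6.05097623e-02,  4.30157944e-02,  1.88692916e-04]), 'position': array([0.15260092, 0.6055513 , 0.22592619]), 'ee_rot': array([-3.86696805e-01, -3.11765723e+00,  2.50915056e-03]), 'force': array([ 0.03332485, -0.7885766 , -0.34998583]), 'ft_torque': array([-0.01034123, -0.03210755,  0.01264596]), 'gripper_force': 0.0, 'width': 1.0014311942137013}
[[-0.97   0.244 -0.   ]
 [ 0.244  0.97  -0.002]
 [-0.    -0.002 -1.   ]] 0.0188
scene [[563.2918311458561, 0.0, 320.2105983425441], [0.0, 563.2918311458561, 238.46536552598403], [0.0, 0.0, 1.0]] None
[ 1.30395066 -0.11987523  1.1676881 ]
top [[530.3491431550567, 0.0, 313.0917559296144], [0.0, 530.3491431550567, 239.84071019429769], [0.0, 0.0, 1.0]] None
[0.29541221 0.0107233  1.57584473]
wrist [[371.64829954431775, 0.0, 315.9250503694042], [0.0, 371.64829954431775, 240.23674869904536], [0.0, 0.0, 1.0]] [[-2.47681334e-04 -9.58061059e-01 -2.86564033e-01  7.67704703e-02]
 [ 9.99999941e-01 -3.06009203e-04  1.58757472e-04  2.81955626e-06]
 [-2.39790583e-04 -2.86563977e-01  9.58061078e-01 -1.57055160e-01]
 [ 0.00000000e+00  0.00000000e+00  0.00000000e+00  1.00000000e+00]]
```

View pics/scene0.png

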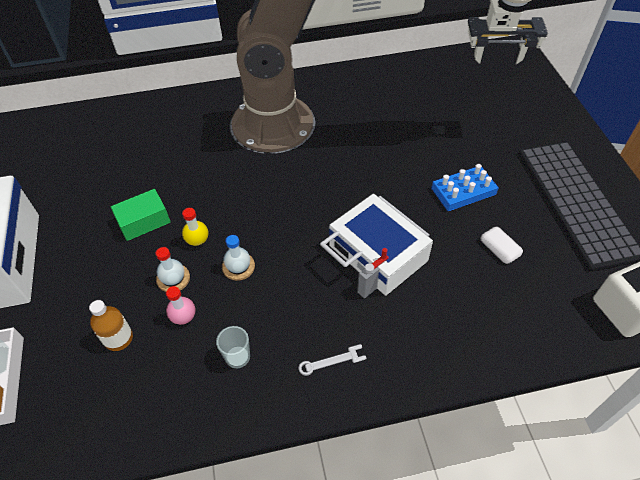

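View pics/top0.png

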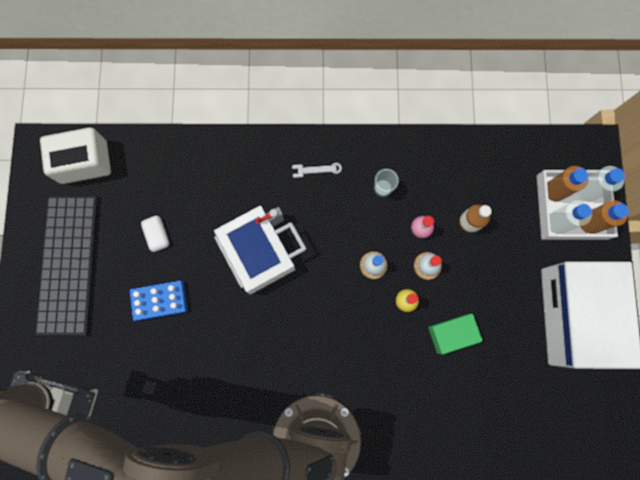

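Scene picture: three red-stoppered flasks. In scene pixels they are a yellow bulb at (194,230), a pink bulb at (180,307), and clear glass in a cork ring at (171,270), which is top (428,264). The blue-stoppered spare is at (237,262). The clear one in the cork ring fits the description. The station is at top (258,247), with the red latch near (265,218) and the handle near (292,240). I'll enlarge these to confirm.

Run:
```python
import cv2,numpy as np
t=cv2.imread('pics/top0.png');s=cv2.imread('pics/scene0.png')
a=cv2.resize(t[195:305,205:315],(440,440),interpolation=3)   #4x
b=cv2.resize(t[210:320,350:440],(360,440),interpolation=3)   #4x
cv2.imwrite('pics/c1.png',np.hstack([a,b]))
a=cv2.resize(s[185:305,315:445],(520,480),interpolation=3)
b=cv2.resize(s[200:320,145:215],(280,480),interpolation=3)
cv2.imwrite('pics/c2.png',np.hstack([a,b]))
```

```text
(no output)
```

View pics/c1.png

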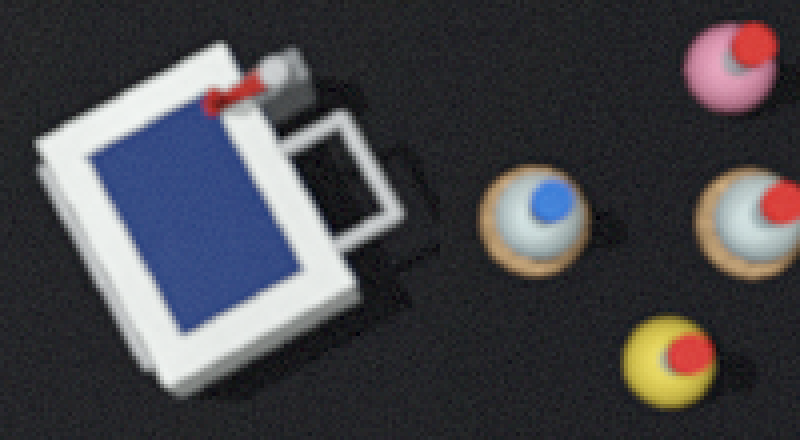

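View pics/c2.png

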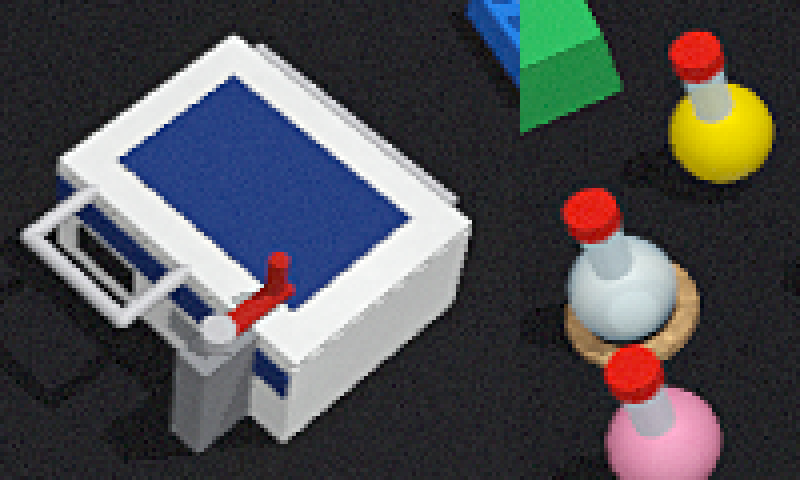

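The crops confirm the target: clear glass with a red stopper in a cork ring, stopper at crop 1 (783,202), crop 2 (592,215). The pink and yellow ones are coloured glass and the spare is blue. Latch: the peg is at crop 1 (213,103), crop 2 (280,262) and the pivot at crop 1 (275,70). The handle bar runs crop 1 (345,115) to (402,213).

```bash
cat > fit.py <<'E'
from h import *
from scipy.optimize import least_squares
T=np.load('pics/top0.png.npz');S=np.load('pics/scene0.png.npz')
tc=lambda x,y:(205+x/4-.4,195+y/4-.4); sc=lambda x,y:(315+x/4-.4,185+y/4-.4)
L=[[.075,.1,.088],[.075,-.1,.088],[-.075,-.1,.088],[-.075,.1,.088],[-.125,.04,.084],[-.125,-.04,.084]]
# box +x points to left/back; find correspondences
t=np.array([tc(*p) for p in [(37,143),(222,43),(357,288),(172,382),(345,115),(402,213)]])
for p in t: print(px(T,*p,.088).round(3),end=' ')
s=np.array([sc(*p) for p in [(235,37),(60,160),(290,365),(470,222),(25,236),(122,323)]])
print()
for p in s: print(px(S,*p,.088).round(3),end=' ')
t2=np.array([tc(*p) for p in [(172,382),(37,143),(222,43),(357,288),(402,213),(345,115)]])
s2=np.array([sc(*p) for p in [(235,37),(470,222),(290,365),(60,160),(25,236),(122,323)]])
W=lambda q:R.from_euler('z',q[2]).apply(np.array(L))+[q[0],q[1],0]
f=lambda q:np.r_[(proj(T,W(q))-t2).ravel(),(proj(S,W(q))-s2).ravel()]
r=least_squares(f,[.5,.2,2.35],loss='soft_l1');q=r.x;print('\nstation',q,np.degrees(q[2]),f(q).round(1))
for n,p,h in [('peg',(213,103),.128),('pivot',(275,70),.092)]:print(n,px(T,*tc(*p),h).round(4))
for n,p,h in [('peg',(280,258),.128),('pivot',(220,328),.092)]:print(n,px(S,*sc(*p),h).round(4))
sp=lambda x,y:(145+(x-520)/4-.4,200+y/4-.4); tp=lambda x,y:(350+(x-440)/4-.4,210+y/4-.4)
print('flask',px(S,*sp(592,200),.116),px(T,*tp(783,202),.116), px(T,*tp(750,222),.01),px(S,*sp(632,310),.01))
for n,u,v,z in [('blue',378,260,.116),('pink',428,221,.116),('yellow',412,299,.116),('amber',484,211,.15),('beaker',385,178,.085),('rack',158,300,.057),('mouse',155,233,.03)]:print(n,px(T,u,v,z).round(3))
h=R.from_euler('z',q[2])
for n,l in [('handle',[-.125,0,.084]),('hinge',[.079,0,.084]),('centre',[0,0,.07])]:print(n,(h.apply(l)+[q[0],q[1],0]).round(4))
E
python3 fit.py
```

```text
[0.586 0.294 0.088] [0.66  0.163 0.088] [0.483 0.064 0.088] [0.416 0.193 0.088] [0.607 0.074 0.088] [0.536 0.033 0.088] 
[0.418 0.196 0.088] [0.488 0.067 0.088] [0.661 0.16  0.088] [0.589 0.292 0.088] [0.539 0.034 0.088] [0.612 0.075 0.088] 
station [0.53395312 0.17645123 2.04093988] 116.93724121144942 [-1.7  1.8  1.9 -1.   2.9  1.   0.   1.3 -4.8 -6.2 -3.  -6.2 -0.1 -2.1
 -1.5  0.5 -2.8 -0.9 -1.9 -2.7  6.9  5.4  5.1  5.5]
peg [0.6071 0.1647 0.128 ]
pivot [0.6392 0.1246 0.092 ]
peg [0.6147 0.1649 0.128 ]
pivot [0.6301 0.1277 0.092 ]
flask [ 0.49231703 -0.32809476  0.116     ] [ 0.49837934 -0.32936609  0.116     ] [ 0.4980396  -0.32896036  0.01      ] [ 0.49948768 -0.3295926   0.01      ]
blue [ 0.498 -0.17   0.116]
pink [ 0.609 -0.313  0.116]
yellow [ 0.391 -0.261  0.116]
amber [ 0.631 -0.461  0.15 ]
beaker [ 0.744 -0.199  0.085]
rack [0.389 0.452 0.057]
mouse [0.589 0.479 0.03 ]
handle [0.5906 0.065  0.084 ]
hinge [0.4982 0.2469 0.084 ]
centre [0.534  0.1765 0.07  ]
```

```bash
sed -i "s/^W=.*/W=lambda q:R.from_euler('z',q[2]).apply(np.array(L)+np.outer([0,0,0,0,1,1],[0,q[3],0]))+[q[0],q[1],0]/; s/\[.5,.2,2.35\]/[.5,.2,2.05,0]/; s/\[-.125,0,.084\]/[-.125,q[3],.084]/; s/\[.079,0,.084\]/[.079,q[3],.084]/" fit.py
cat >> fit.py <<'E'
for p in ([.6071,.1647,.128],[.6147,.1649,.128],[.6392,.1246,0],[.6301,.1277,0]): print('local',h.inv().apply(np.array(p)-[q[0],q[1],0]).round(4))
E
python3 fit.py | grep -A99 stat
```

```text
station [0.5375498  0.17873187 2.07882519 0.02996122] 119.10790994463403 [-0.8  0.8  0.4 -0.8  0.5 -0.5 -0.  -1.5 -0.9 -0.1 -0.   0.3 -0.8 -1.1
  0.1 -0.1  0.7  0.1 -1.  -0.2  0.6  0.4 -0.6 -0.6]
peg [0.6071 0.1647 0.128 ]
pivot [0.6392 0.1246 0.092 ]
peg [0.6147 0.1649 0.128 ]
pivot [0.6301 0.1277 0.092 ]
flask [ 0.49231703 -0.32809476  0.116     ] [ 0.49837934 -0.32936609  0.116     ] [ 0.4980396  -0.32896036  0.01      ] [ 0.49948768 -0.3295926   0.01      ]
blue [ 0.498 -0.17   0.116]
pink [ 0.609 -0.313  0.116]
yellow [ 0.391 -0.261  0.116]
amber [ 0.631 -0.461  0.15 ]
beaker [ 0.744 -0.199  0.085]
rack [0.389 0.452 0.057]
mouse [0.589 0.479 0.03 ]
handle [0.5722 0.0549 0.084 ]
hinge [0.4729 0.2332 0.084 ]
centre [0.5375 0.1787 0.07  ]
local [-0.0461 -0.0539  0.128 ]
local [-0.0496 -0.0607  0.128 ]
local [-0.0967 -0.0625  0.    ]
local [-0.0896 -0.056   0.    ]
```

```bash
python3 -m creep '[[-0.069,-0.0394,0,0,0,0],[-0.069,-0.0394,0,0,0,0],[-0.069,-0.0394,0,0,0,0],[-0.069,-0.0394,0,0,0,0],[-0.069,-0.0394,0,0,0,0],[-0.069,-0.0394,0,0,0,0],[-0.069,-0.0394,0,0,0,0],[-0.069,-0.0394,0,0,0,0],[-0.069,-0.0394,0,0,0,0],[-0.069,-0.0394,0,0,0,0],[-0.069,-0.0394,0,0,0,0],[-0.069,-0.0394,0,0,0,0],[-0.069,-0.0394,0,0,0,0],[-0.069,-0.0394,0,0,0,0],[-0.069,-0.0394,0,0,0,0],[-0.069,-0.0394,0,0,0,0],[-0.069,-0.0394,0,0,0,0],[-0.069,-0.0394,0,0,0,0],[-0.069,-0.0394,0,0,0,0],[-0.069,-0.0394,0,0,0,0]]' -0.1 20
python3 - <<'E'
from h import *
snap('wrist','w1.png')
s=arm.observe();print(R.from_rotvec(s['ee_rot']).as_matrix().round(3),s['joints'].round(2))
print(rows([.611,.166,.108]))
# predict wrist pixels
d=np.load('pics/w1.png.npz')
M=np.array(d['mount']);K=np.array(d['intrinsics'])
for n,P in [('peg',[.611,.166,.128]),('pivot',[.634,.129,.098]),('h+',[.538,.034,.084])]:
    p=M[:3,:3].T@(R.from_rotvec(d['rot']).inv().apply(np.array(P)-d['pos'])-M[:3,3]);
    th=np.arctan2(np.hypot(p[0],p[1]),p[2]);u=p[:2]/np.hypot(p[0],p[1])*th*K[0,0]+K[:2,2];print(n,u.round(0))
E
```

```text
clock: 1.82
position: [0.6117, 0.1643, 0.2265]
ee_rot: [-0.387, -3.117, 0.0]
force: [0.2, 1.4, 0.3]
width: 0.549
gripper_force: 0.0
[[-0.968  0.251  0.003]
 [ 0.251  0.968 -0.004]
 [-0.004 -0.003 -1.   ]] [-0.5   0.45  0.24  1.56 -0.11  1.14  1.08]
[array([0.0189, 0.0191, 0.2961])]
peg [318. 239.]
pivot [281. 265.]
h+ [149. 182.]
```

View pics/w1.png

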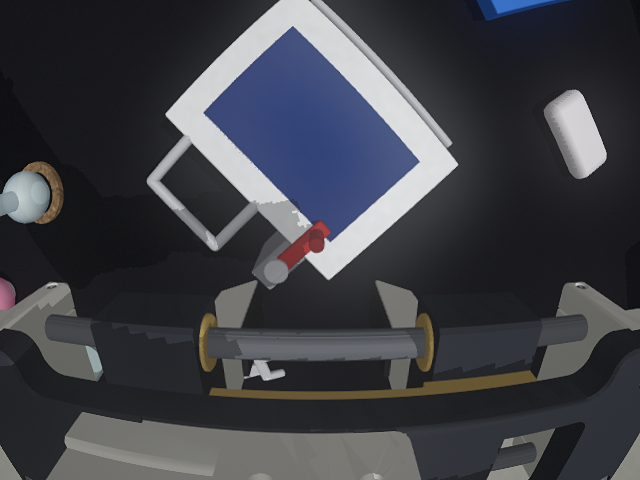

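The wrist view matches the predictions: peg top at (316,242) against (318,239), handle corner at (150,181) against (149,182). I'll descend over the peg.

```bash
python3 -m creep '[[0,0,0.04,0,0,0],[0,0,0.04,0,0,0],[0,0,0.04,0,0,0],[0,0,0.04,0,0,0],[0,0,0.04,0,0,0],[0,0,0,0,0,0],[0,0,0,0,0,0]]'
python3 -c "
from h import *
print(arm.observe()['position'],rows([.611,.166,.108]))"
```

```text
clock: 2.45
position: [0.6102, 0.1655, 0.1461]
ee_rot: [-0.386, -3.116, 0.002]
force: [0.1, -0.4, -0.1]
width: 0.552
gripper_force: 0.0
[0.61017578 0.16546102 0.14607395] [array([-0.0018,  0.0019,  0.0952])]
```

Aligned. I'll go down, close on the peg and check the width.

```bash
python3 -m creep '[[0,0,0.032,0,0,0],[0,0,0.032,0,0,0],[0,0,0.031,0,0,0],[0,0,0,0,0,0]]' && python3 -m creep '[[0,0,0,0,0,0],[0,0,0,0,0,0],[0,0,0,0,0,0],[0,0,0,0,0,0],[0,0,0,0,0,0],[0,0,0,0,0,0]]' 1 15
python3 - <<'E'
from h import *
s=arm.observe();T=R.from_rotvec(s['ee_rot']);p=s['position'];print(p,s['width']*92)
c=np.array([.634,.129]);v=p[:2]-c;print('radius',np.hypot(*v),np.degrees(np.arctan2(v[1],v[0])))
a0=np.arctan2(v[1],v[0]);c=c+ (np.hypot(*v)-.045)*v/np.hypot(*v)*1
a1=np.radians(119.1)-1.72
A=np.linspace(a0,a1,11);Q=np.c_[c[0]+.045*np.cos(A),c[1]+.045*np.sin(A),[p[2]]*11]
print(a0,a1,(T.inv().apply(np.diff(Q,axis=0))/.4).round(4))
E
```

```text
clock: 2.78
position: [0.61, 0.1654, 0.1073]
ee_rot: [-0.386, -3.116, 0.002]
force: [-0.6, 0.1, -0.8]
width: 0.548
gripper_force: 0.0
clock: 3.28
position: [0.6111, 0.1656, 0.1091]
ee_rot: [0.387, 3.117, 0.001]
force: [0.1, -0.3, -0.0]
width: 0.163
gripper_force: 0.0
[0.61112561 0.16559367 0.10910191] 14.983289627118834
radius 0.043154773413489736 122.00914756112638
2.129461342493265 0.3586871391252464 [[-0.015   0.0131  0.    ]
 [-0.0171  0.0102  0.    ]
 [-0.0186  0.0071  0.    ]
 [-0.0196  0.0037  0.    ]
 [-0.0199  0.0002  0.    ]
 [-0.0196 -0.0033  0.    ]
 [-0.0187 -0.0067  0.    ]
 [-0.0172 -0.0099  0.    ]
 [-0.0152 -0.0128  0.    ]
 [-0.0127 -0.0153 -0.    ]]
```

```bash
python3 -m creep '[[0,0,0,0,0,0],[0,0,0,0,0,0],[0,0,0,0,0,0],[0,0,0,0,0,0]]' && python3 -m creep '[[-0.015,0.013,0,0,0,0],[-0.017,0.010,0,0,0,0],[-0.0185,0.007,0,0,0,0],[-0.0195,0.0037,0,0,0,0],[-0.02,0,0,0,0,0],[-0.0195,-0.0033,0,0,0,0],[-0.0185,-0.0067,0,0,0,0],[-0.017,-0.01,0,0,0,0],[-0.015,-0.013,0,0,0,0],[-0.0127,-0.0153,0,0,0,0],[0,0,0,0,0,0],[0,0,0,0,0,0]]'
python3 -c "
from h import *
p=arm.observe()['position'];v=p[:2]-[.634,.129];print(np.hypot(*v),2.0788-np.arctan2(v[1],v[0]))"
```

```text
clock: 3.62
position: [0.6112, 0.1652, 0.1089]
ee_rot: [0.387, 3.117, -0.0]
force: [-0.5, -1.7, 2.7]
width: 0.125
gripper_force: 15.0
clock: 4.62
position: [0.6682, 0.1422, 0.1072]
ee_rot: [-0.385, -3.101, 0.006]
force: [-30.4, -4.1, 19.9]
width: 0.083
gripper_force: 21.7
0.03670939953076072 1.7096796241982504
```

```bash
python3 -c "
from h import *
snap('wrist','w2.png');snap('scene','s2.png');snap('top','t2.png')
a=cv2.imread('pics/s2.png')[170:320,300:460];b=cv2.imread('pics/w2.png')[150:400,160:480]
cv2.imwrite('pics/c3.png',np.hstack([cv2.resize(a,(400,375),interpolation=3),cv2.resize(b,(400,375),interpolation=3)]));print(arm.observe()['force'],arm.observe()['width'])"
```

```text
[-29.54477093  -4.74421844  18.86491442] 0.08195300725790743
```

View pics/c3.png

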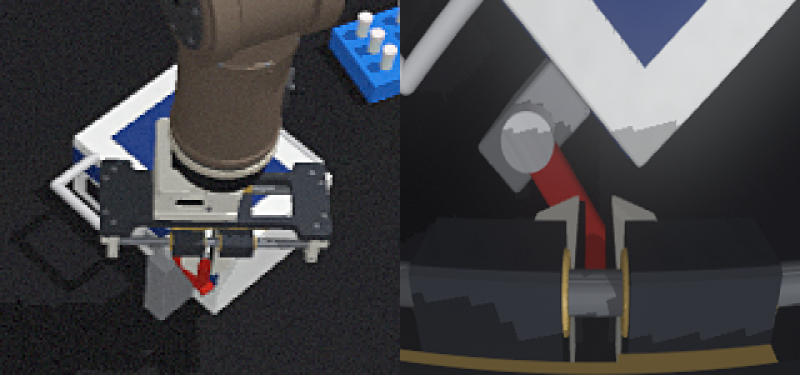

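The crop shows the lever swung nearly parallel to the box front, pivot at (525,140) and lever out to (595,230), so it is at or near its stop. The force means I'm pushing against that stop. I'll back off, release, lift and measure the angle.

```bash
python3 -m creep '[[0.01,0.0,0,0,0,0],[0,0,0,0,0,0],[0,0,0,0,0,0],[0,0,0,0,0,0],[0,0,0,0,0,0],[0,0,-0.06,0,0,0],[0,0,-0.08,0,0,0],[0,0,-0.08,0,0,0],[0.06,0,0,0,0,0],[0.06,0,0,0,0,0],[0,0,0,0,0,0],[0,0,0,0,0,0]]' 0 15
python3 -c "
from h import *
snap('wrist','w3.png');s=arm.observe();print(s['position'],s['force'],s['joints'])
f=arm.get_image('wrist')['frame'];hs=cv2.cvtColor(f,cv2.COLOR_RGB2HSV)
m=((hs[...,0]<6)|(hs[...,0]>174))&(hs[...,1]>150)&(hs[...,2]>60);m[:,:230]=0
v,u=np.nonzero(m);print(len(u),u.min(),u.max(),v.min(),v.max())
cv2.imwrite('pics/c4.png',cv2.resize(f[100:350,200:520,::-1],(640,500),interpolation=3))"
```

```text
clock: 5.77
position: [0.6257, 0.1567, 0.1972]
ee_rot: [0.384, 3.118, 0.001]
force: [0.0, 0.5, -0.5]
width: 0.498
gripper_force: 0.0
[0.62650997 0.15606872 0.19702902] [-0.57175805 -0.39468471  0.50207495] [-0.47543673  0.4936025   0.22409586  1.57048072 -0.11911137  1.08996903
  1.10246624]
1052 279 323 269 328
```

View pics/c4.png

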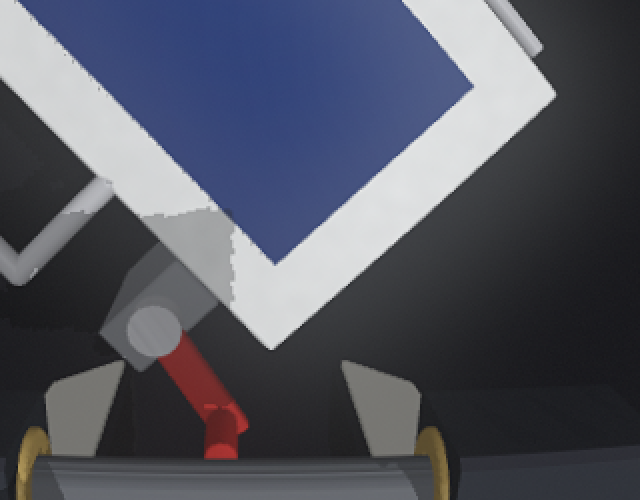

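Crop: the lever runs from the pivot at (155,330) to its tip at (235,420), outside the lid edge. Next I'll compute its angle and the handle approach.

```bash
cat >> h.py <<'E'
def wpx(d,u,v,z):
    M=np.array(d['mount']);K=np.array(d['intrinsics']);q=np.array([u,v])-K[:2,2];r=np.hypot(*q);th=r/K[0,0]
    ray=np.r_[q/r*np.sin(th),np.cos(th)];T=R.from_rotvec(d['rot'])
    c=d['pos']+T.apply(M[:3,3]);w=T.apply(M[:3,:3]@ray);return c+w*(z-c[2])/w[2]
def tool(deg):  # pointing down, tool y at world angle deg
    y=np.array([np.cos(np.radians(deg)),np.sin(np.radians(deg)),0]);z=np.array([0,0,-1.]);return R.from_matrix(np.c_[np.cross(y,z),y,z])
E
python3 - <<'E'
from h import *
d=np.load('pics/w3.png.npz');c=lambda x,y,z:wpx(d,200+x/2,100+y/2,z)
a=c(155,330,.098);b=c(228,412,.098);e=c(108,185,.088);f=c(270,345,.088);g=c(556,95,.088)
an=lambda v:np.arctan2(v[1],v[0])
print(a,b,e,f,g,'latch',2.0788-an(b-a),'edge yaw',np.degrees(an(f-e)+np.pi/2),np.degrees(an(g-f)))
print('handle corner',c(15,283,.084),'model',.5375-.4865*-.125-.8737*-.01,.1787+.8737*-.125-.4865*-.01)
print(rows([.5722,.0549,.20],tool(119.1)),rows([.5722,.0549,.20],tool(119.1-180)))
E
```

```text
[0.63719271 0.12475909 0.098     ] [0.67639713 0.14264609 0.098     ] [0.5821879  0.12116509 0.088     ] [0.65724269 0.16413356 0.088     ] [0.58730955 0.29289457 0.088     ] latch 1.6507610230135037 edge yaw 119.79090864018514 118.50742870486759
handle corner [0.61002657 0.07343047 0.084     ] model 0.6070495 0.07435249999999999
[array([ 0.071 , -0.2776, -0.0081]), array([-1.000e-04,  4.000e-04, -3.604e-01])] [array([ 0.071 , -0.2776, -0.0081]), array([5.0000e-04, 1.0000e-04, 1.1396e+00])]
```

Latch ≈ 1.65 rad, clear of the lid. On to the handle.

```bash
python3 -m creep '[[0.0142,-0.0555,0,0,0,0],[0.0142,-0.0555,0,0,0,0],[0.0142,-0.0555,0,0,0,0],[0.0142,-0.0555,0,0,0,0],[0.0142,-0.0555,0,0,0,0],[0,0,0,0,0,-0.0515],[0,0,0,0,0,-0.0515],[0,0,0,0,0,-0.0515],[0,0,0,0,0,-0.0515],[0,0,0,0,0,-0.0515],[0,0,0,0,0,-0.0515],[0,0,0,0,0,-0.0515],[0,0,0,0,0,0],[0,0,0,0,0,0]]' 0.1 25
python3 -c "
from h import *
print(rows([.5735,.0545,.067],tool(119.1)),arm.observe()['joints'].round(2))"
```

```text
clock: 7.03
position: [0.5721, 0.0543, 0.1965]
ee_rot: [-0.783, 3.042, 0.0]
force: [-0.1, -0.5, -0.1]
width: 0.45
gripper_force: 0.0
[array([-0.0032, -0.0013,  0.3237]), array([-0.   ,  0.   , -0.002])] [-0.24  0.38  0.07  1.74 -0.03  1.02  1.92]
```

```bash
python3 -m creep '[[-0.003,-0.001,0.06,0,0,0],[0,0,0.06,0,0,0],[0,0,0.06,0,0,0],[0,0,0.05,0,0,0],[0,0,0.05,0,0,0],[0,0,0.044,0,0,0],[0,0,0,0,0,0],[0,0,0,0,0,0]]' && python3 -m creep '[[0,0,0,0,0,0],[0,0,0,0,0,0],[0,0,0,0,0,0],[0,0,0,0,0,0],[0,0,0,0,0,0],[0,0,0,0,0,0],[0,0,0,0,0,0],[0,0,0,0,0,0],[0,0,0,0,0,0]]' 1 25
python3 - <<'E'
from h import *
s=arm.observe();T=R.from_rotvec(s['ee_rot']);print(s['position'],s['joints'].round(2))
A=np.linspace(0,1.85,31)
u=np.array([-.4865,.8737,0])
P=np.array([-.204*np.cos(a)*u+[0,0,.204*np.sin(a)] for a in A])
print((T.inv().apply(np.diff(P,axis=0))/.4).round(4).tolist())
E
```

```text
clock: 7.7
position: [0.5724, 0.0549, 0.0665]
ee_rot: [0.785, -3.04, 0.0]
force: [0.4, 0.3, 1.2]
width: 0.451
gripper_force: 0.0
clock: 8.45
position: [0.5725, 0.0563, 0.0676]
ee_rot: [-0.791, 3.04, 0.002]
force: [-3.4, 3.1, 6.7]
width: 0.096
gripper_force: 25.0
[0.57248092 0.05625825 0.06755383] [-0.23  0.53  0.05  1.87 -0.04  0.74  1.93]
[[-0.0, 0.001, -0.0314], [-0.0, 0.0029, -0.0313], [-0.0, 0.0049, -0.0311], [-0.0, 0.0068, -0.0307], [-0.0, 0.0086, -0.0302], [-0.0, 0.0105, -0.0296], [-0.0, 0.0123, -0.0289], [-0.0, 0.0141, -0.0281], [-0.0, 0.0158, -0.0272], [-0.0, 0.0174, -0.0262], [-0.0, 0.019, -0.0251], [-0.0, 0.0205, -0.0238], [-0.0, 0.0219, -0.0225], [-0.0, 0.0233, -0.0211], [-0.0, 0.0245, -0.0197], [-0.0, 0.0257, -0.0181], [-0.0, 0.0268, -0.0165], [-0.0, 0.0277, -0.0148], [-0.0, 0.0286, -0.0131], [-0.0, 0.0293, -0.0113], [-0.0, 0.03, -0.0095], [-0.0, 0.0305, -0.0076], [-0.0, 0.0309, -0.0057], [-0.0, 0.0312, -0.0038], [-0.0, 0.0314, -0.0019], [-0.0, 0.0314, 0.0001], [-0.0, 0.0314, 0.002], [-0.0, 0.0312, 0.004], [-0.0, 0.0309, 0.0059], [-0.0, 0.0305, 0.0078]]
```

The bar is gripped. I'll start the arc.

```bash
python3 -m creep '[[0,0.001,-0.0314,0,0,0],[0,0.0029,-0.0313,0,0,0],[0,0.0049,-0.0311,0,0,0],[0,0.0068,-0.0307,0,0,0],[0,0.0086,-0.0302,0,0,0],[0,0.0105,-0.0296,0,0,0],[0,0.0123,-0.0289,0,0,0],[0,0.0141,-0.0281,0,0,0],[0,0.0158,-0.0272,0,0,0],[0,0.0174,-0.0262,0,0,0]]' 1 15; python3 -c "
from h import *
s=arm.observe();v=s['position']-[.4729,.2332,.0655];print(s['width'],s['force'],np.hypot(np.hypot(v[0],v[1]),v[2]),np.arctan2(v[2],np.hypot(v[0],v[1])))"
```

```text
clock: 9.28
position: [0.5541, 0.0888, 0.1858]
ee_rot: [-0.79, 3.04, 0.0]
force: [0.3, 4.9, -5.1]
width: 0.104
gripper_force: 15.0
0.10424264601022319 [ 0.29530974  4.91477933 -5.05433951] 0.2046877999412099 0.6280242443291254
```

Radius is 0.2047 m, lid 0.63 rad, forces low. I'll continue.

```bash
python3 -m creep '[[0,0.019,-0.0251,0,0,0],[0,0.0205,-0.0238,0,0,0],[0,0.0219,-0.0225,0,0,0],[0,0.0233,-0.0211,0,0,0],[0,0.0245,-0.0197,0,0,0],[0,0.0257,-0.0181,0,0,0],[0,0.0268,-0.0165,0,0,0],[0,0.0277,-0.0148,0,0,0],[0,0.0286,-0.0131,0,0,0],[0,0.0293,-0.0113,0,0,0],[0,0.03,-0.0095,0,0,0],[0,0.0305,-0.0076,0,0,0],[0,0.0309,-0.0057,0,0,0],[0,0.0312,-0.0038,0,0,0],[0,0.0314,-0.0019,0,0,0],[0,0.0314,0,0,0,0],[0,0.0314,0.002,0,0,0],[0,0.0312,0.004,0,0,0],[0,0.0309,0.0059,0,0,0]]'; python3 -c "
from h import *
s=arm.observe();v=s['position']-[.4729,.2332,.0655];w=v@[.4865,-.8737,0];print(s['width'],s['force'],np.hypot(w,v[2]),np.arctan2(v[2],w),s['joints'].round(2))"
```

```text
clock: 10.87
position: [0.4509, 0.2736, 0.266]
ee_rot: [0.791, -3.04, -0.001]
force: [2.6, 0.5, 1.7]
width: 0.099
gripper_force: 15.0
0.09929967787537768 [2.57925494 0.49529543 1.66201513] 0.2056608664337782 1.7963089169301623 [-0.62  0.25 -0.04  1.75  0.01  1.15  1.42]
```

```bash
python3 -m creep '[[0,0.03,0.008,0,0,0],[0,0,0,0,0,0],[0,0,0,0,0,0],[0,0,0,0,0,0],[0,0,0,0,0,0],[0,0,0,0,0,0],[0,0,-0.08,0,0,0],[0,0,-0.08,0,0,0],[0,0,-0.08,0,0,0],[0,-0.08,0,0,0,0],[0,-0.08,0,0,0,0],[0,-0.08,0,0,0,0],[0,-0.08,0,0,0,0],[0,-0.08,0,0,0,0],[0,-0.08,0,0,0,0],[0,-0.08,0,0,0,0],[0,-0.08,0,0,0,0],[0,0,0,0,0,0]]' 0.1
python3 -c "
from h import *
snap('scene','s5.png');snap('top','t5.png')
a=cv2.imread('pics/s5.png')[130:300,290:460];b=cv2.imread('pics/t5.png')[190:310,190:310]
cv2.imwrite('pics/c5.png',np.hstack([cv2.resize(a,(400,400),interpolation=3),cv2.resize(b,(400,400),interpolation=3)]))
print(rows([.498,-.329,.25],tool(29.1)),rows([.498,-.329,.25],tool(209.1)),arm.observe()['joints'].round(2))"
```

```text
clock: 12.37
position: [0.5728, 0.0507, 0.3587]
ee_rot: [0.775, -3.044, 0.006]
force: [-0.6, -0.2, 0.2]
width: 0.452
gripper_force: 0.0
[array([ 0.6255, -0.7564,  0.2721]), array([-2.000e-04, -1.000e-04,  7.482e-01])] [array([ 0.6255, -0.7564,  0.2721]), array([ 1.000e-04, -2.000e-04, -7.518e-01])] [-0.29  0.27  0.13  1.49 -0.03  1.38  1.92]
```

View pics/c5.png

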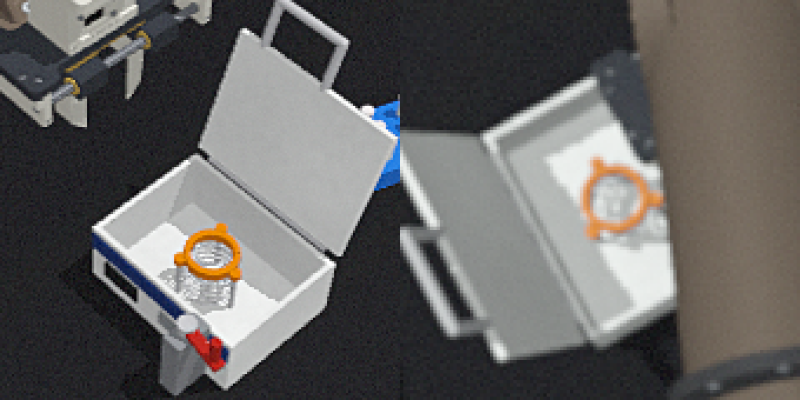

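The picture shows the lid leaning back at its stop, the lever clear, and the orange ring at crop (214,252) in scene and (615,198) in top. Next I'll measure the ring and move over the flask.

```bash
python3 -m creep '[[0.0417,-0.0504,0.0181,0,0,0],[0.0417,-0.0504,0.0181,0,0,0],[0.0417,-0.0504,0.0181,0,0,0],[0.0417,-0.0504,0.0181,0,0,0],[0.0417,-0.0504,0.0181,0,0,0],[0.0417,-0.0504,0.0181,0,0,0],[0.0417,-0.0504,0.0181,0,0,0],[0.0417,-0.0504,0.0181,0,0,0],[0.0417,-0.0504,0.0181,0,0,0],[0.0417,-0.0504,0.0181,0,0,0],[0.0417,-0.0504,0.0181,0,0,0],[0.0417,-0.0504,0.0181,0,0,0],[0.0417,-0.0504,0.0181,0,0,0],[0.0417,-0.0504,0.0181,0,0,0],[0.0417,-0.0504,0.0181,0,0,0]]' -0.2 40 && python3 -m creep '[[0,0,0,0,0,0.0575],[0,0,0,0,0,0.0575],[0,0,0,0,0,0.0575],[0,0,0,0,0,0.0575],[0,0,0,0,0,0.0575],[0,0,0,0,0,0.0575],[0,0,0,0,0,0.0575],[0,0,0,0,0,0.0575],[0,0,0,0,0,0.0575],[0,0,0,0,0,0.0575],[0,0,0,0,0,0.0575],[0,0,0,0,0,0.0575],[0,0,0,0,0,0.0575],[0,0,0,0,0,0],[0,0,0,0,0,0]]'
python3 - <<'E'
from h import *
snap('wrist','w6.png')
d=np.load('pics/w6.png.npz');hs=cv2.cvtColor(d['frame'],cv2.COLOR_RGB2HSV)
m=(((hs[...,0]<5)|(hs[...,0]>175))&(hs[...,1]>170)&(hs[...,2]>90)).astype('uint8')
n,l,st,c=cv2.connectedComponentsWithStats(m)
for i in range(1,n):
    if st[i,4]>60: print(st[i],c[i].round(1),wpx(d,*c[i],.114).round(4))
snap('top','t6.png');snap('scene','s6.png')
for f in ('t6','s6'):
    d=np.load('pics/%s.png.npz'%f);hs=cv2.cvtColor(d['frame'],cv2.COLOR_RGB2HSV)
    m=((hs[...,0]>7)&(hs[...,0]<20)&(hs[...,1]>200)&(hs[...,2]>120)).astype('uint8')
    v,u=np.nonzero(m); 
    L=proj(d,[[.5375,.1787,.07]])[0];k=np.hypot(u-L[0],v-L[1])<35
    pt=np.c_[u,v][k].astype('float32');P=np.array([px(d,a,b,.07)[:2] for a,b in pt])
    c0=np.median(P,0)
    # circle-fit by mid radius 26mm of pixels in annulus
    from scipy.optimize import least_squares
    r=least_squares(lambda c:np.hypot(*(P-c).T)-.026,c0,loss='soft_l1',f_scale=.003);print(f,len(P),'ring',r.x,c0,np.abs(r.fun).mean())
print(rows([.498,-.329,.25],tool(29.1)),arm.observe()['joints'].round(2))
E
```

```text
clock: 13.72
position: [0.4994, -0.3267, 0.25]
ee_rot: [-0.792, 3.039, 0.001]
force: [0.5, 0.2, -0.5]
width: 0.603
gripper_force: 0.0
clock: 14.97
position: [0.4997, -0.3259, 0.2502]
ee_rot: [-1.577, -2.717, -0.001]
force: [0.2, -1.0, 0.5]
width: 0.596
gripper_force: 0.0
[220  80  39  35 123] [239.  101.4] [ 0.3967 -0.266   0.114 ]
  return _methods._mean(a, axis=axis, dtype=dtype,
  ret = ret.dtype.type(ret / rcount)
Traceback (most recent call last):
ValueError: Initial guess is outside of provided bounds
```

View pics/w6.png

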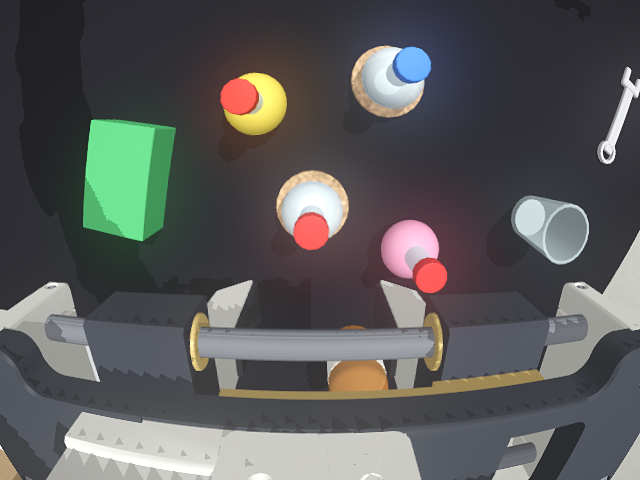

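Wrist view: the target stopper (clear glass, cork ring) is at (311,231) and its cork ring at (313,206). Pink is at (430,275), yellow at (239,97), blue at (411,64). I'll compute the flask and ring positions.

Run:
```python
from h import *
from scipy.optimize import least_squares
d=np.load('pics/w6.png.npz');print('flask',wpx(d,311,231,.116),wpx(d,313,206,.007))
d=np.load('pics/t5.png.npz');print('t5 hand',px(d,190+(615-400)/3.333,190+198/3.333,.07))
d=np.load('pics/s5.png.npz');print('s5 hand',px(d,290+214/2.353,130+252/2.353,.07))
import os
for f in ('t6','s6','s5'):
    if not os.path.exists('pics/%s.png.npz'%f): snap({'t':'top','s':'scene'}[f[0]],f+'.png')
    d=np.load('pics/%s.png.npz'%f);hs=cv2.cvtColor(d['frame'],cv2.COLOR_RGB2HSV)
    L=proj(d,[[.5375,.1787,.07]])[0].astype(int)
    h,s,v=[hs[...,i].astype(int) for i in range(3)]
    m=(h>5)&(h<22)&(s>130)&(v>100);vv,u=np.nonzero(m);k=np.hypot(u-L[0],vv-L[1])<35
    P=np.array([px(d,a,b,.07)[:2] for a,b in zip(u[k],vv[k])])
    print(f,L,len(P))
    if len(P)>30:
        r=least_squares(lambda c:np.hypot(*(P-c).T)-.026,np.median(P,0),loss='soft_l1',f_scale=.003);print('ring',r.x,np.abs(r.fun).mean())
print(rows([.498,-.329,.13],tool(29.1)),arm.observe()['joints'].round(2))
```

```text
flask [ 0.4977893  -0.32940286  0.116     ] [ 0.49909418 -0.32999728  0.007     ]
t5 hand [0.53419795 0.17864272 0.07      ]
s5 hand [0.54001149 0.18225838 0.07      ]
t6 [254 248] 115
ring [0.53484301 0.17977847] 0.0025571921310138185
s6 [379 236] 297
ring [0.54091319 0.17810364] 0.004040132770617914
s5 [379 236] 297
ring [0.54091319 0.17810364] 0.004040132770617914
[array([-0.0036, -0.006 ,  0.3007]), array([ 0.0002, -0.0001,  0.0044])] [ 0.04  0.41  0.64  1.65 -0.26  1.17  1.27]
```

```bash
python3 -m creep '[[-0.0036,-0.006,0.06,0,0,0],[0,0,0.06,0,0,0],[0,0,0.06,0,0,0],[0,0,0.06,0,0,0],[0,0,0.06,0,0,0],[0,0,0,0,0,0],[0,0,0,0,0,0]]'; python3 -c "
from h import *
print(rows([.498,-.3293,.065],tool(29.1)))"
```

```text
clock: 15.7
position: [0.4971, -0.3291, 0.1297]
ee_rot: [-1.582, -2.711, 0.0]
force: [0.9, -0.1, 0.7]
width: 0.6
gripper_force: 0.0
[array([-0.0018,  0.0018,  0.1619]), array([-0.0006, -0.001 ,  0.0031])]
```

```bash
python3 -m creep '[[-0.002,0.002,0.05,0,0,0],[0,0,0.05,0,0,0],[0,0,0.04,0,0,0],[0,0,0.022,0,0,0],[0,0,0,0,0,0],[0,0,0,0,0,0]]' && python3 -m creep '[[0,0,0,0,0,0],[0,0,0,0,0,0],[0,0,0,0,0,0],[0,0,0,0,0,0],[0,0,0,0,0,0],[0,0,0,0,0,0],[0,0,0,0,0,0],[0,0,0,0,0,0],[0,0,0,0,0,0],[0,0,0,0,0,0]]' 1 40
```

```text
clock: 16.2
position: [0.4994, -0.3303, 0.0666]
ee_rot: [1.584, 2.712, 0.0]
force: [-0.6, 0.0, 0.6]
width: 0.599
gripper_force: 0.0
clock: 17.03
position: [0.4992, -0.3301, 0.0659]
ee_rot: [1.584, 2.712, -0.0]
force: [-0.4, 0.4, 5.8]
width: 0.311
gripper_force: 40.0
```

The width of 28.6 mm means the upper part of the pads is on the stopper. I'll regrip 14 mm higher so the stopper and rim sit centrally in the pads.

```bash
python3 -m creep '[[0,0,0,0,0,0],[0,0,0,0,0,0],[0,0,0,0,0,0],[0,0,0,0,0,0],[0,0,0,0,0,0],[0,0,-0.018,0,0,0],[0,0,-0.017,0,0,0],[0,0,0,0,0,0],[0,0,0,0,0,0]]' 0.2 40 && python3 -m creep '[[0,0,0,0,0,0],[0,0,0,0,0,0],[0,0,0,0,0,0],[0,0,0,0,0,0],[0,0,0,0,0,0],[0,0,0,0,0,0],[0,0,0,0,0,0]]' 1 40 && python3 -m creep '[[0,0,-0.02,0,0,0],[0,0,-0.03,0,0,0],[0,0,-0.05,0,0,0],[0,0,-0.07,0,0,0],[0,0,-0.07,0,0,0],[0,0,-0.07,0,0,0],[0,0,-0.07,0,0,0],[0,0,-0.07,0,0,0],[0,0,0,0,0,0],[0,0,0,0,0,0],[0,0,0,0,0,0]]'; python3 -c "
from h import *
print(rows([.5375,.179,.255],tool(29.1)),arm.observe()['joints'].round(2))"
```

```text
clock: 17.78
position: [0.4993, -0.3301, 0.0802]
ee_rot: [1.584, 2.711, 0.0]
force: [-0.4, -1.2, -0.0]
width: 0.401
gripper_force: 0.0
clock: 18.37
position: [0.4988, -0.3298, 0.0794]
ee_rot: [-1.585, -2.713, 0.0]
force: [-1.0, 1.2, 1.3]
width: 0.317
gripper_force: 40.0
clock: 19.28
position: [0.4986, -0.3293, 0.2593]
ee_rot: [-1.584, -2.712, -0.001]
force: [-0.1, 1.1, -2.3]
width: 0.315
gripper_force: 40.0
[array([1.0591, 0.7091, 0.0115]), array([ 0.0001, -0.0003,  0.0027])] [ 0.04  0.41  0.65  1.63 -0.26  1.19  1.26]
```

```bash
python3 -m creep '[[0.02,0.013,0,0,0,0],[0.04,0.027,0,0,0,0],[0.056,0.0375,0,0,0,0],[0.056,0.0375,0,0,0,0],[0.056,0.0375,0,0,0,0],[0.056,0.0375,0,0,0,0],[0.056,0.0375,0,0,0,0],[0.056,0.0375,0,0,0,0],[0.056,0.0375,0,0,0,0],[0.056,0.0375,0,0,0,0],[0.056,0.0375,0,0,0,0],[0.056,0.0375,0,0,0,0],[0.056,0.0375,0,0,0,0],[0.056,0.0375,0,0,0,0],[0.056,0.0375,0,0,0,0],[0.056,0.0375,0,0,0,0],[0.056,0.0375,0,0,0,0],[0.056,0.0375,0,0,0,0],[0.056,0.0375,0,0,0,0],[0.046,0.031,0,0,0,0]]' && python3 -m creep '[[0.045,0.03,0,0,0,0],[0,0,0,0,0,0],[0,0,0,0,0,0]]'
python3 -c "
from h import *
snap('wrist','w7.png');snap('scene','s7.png');print(rows([.5375,.179,.152],tool(29.1)),arm.observe()['joints'].round(2))
a=cv2.imread('pics/w7.png')[120:420,160:480];b=cv2.imread('pics/s7.png')[120:300,290:460]
cv2.imwrite('pics/c7.png',np.hstack([cv2.resize(a,(427,400)),cv2.resize(b,(373,400),interpolation=3)]))"
```

```text
clock: 20.95
position: [0.5364, 0.1808, 0.2581]
ee_rot: [-1.581, -2.712, 0.003]
force: [-0.1, -0.0, -1.0]
width: 0.313
gripper_force: 40.0
clock: 21.2
position: [0.5381, 0.2014, 0.2579]
ee_rot: [-1.579, -2.714, 0.004]
force: [0.1, -0.8, -1.6]
width: 0.316
gripper_force: 40.0
[array([-0.0416, -0.0266,  0.2666]), array([-0.001 ,  0.0002,  0.0024])] [-0.8   0.34  0.48  1.68 -0.17  1.16  0.24]
```

View pics/c7.png

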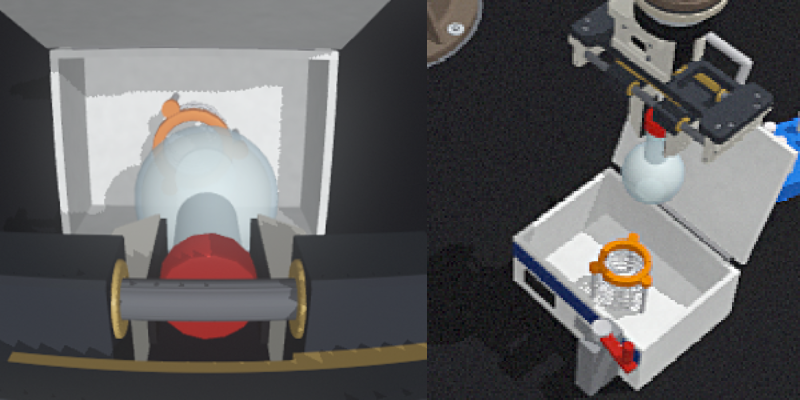

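The flask hangs upright. My extra row overshot by about 20 mm, which I'll correct. The ring's far arc is visible at wrist crop (190,115), so I'll refine its centre from that.

```bash
python3 -m creep '[[-0.021,-0.0133,0,0,0,0],[-0.021,-0.0133,0,0,0,0],[0,0,0,0,0,0],[0,0,0,0,0,0]]'
python3 - <<'E'
from h import *
from scipy.optimize import least_squares
snap('wrist','w8.png');snap('scene','s8.png')
for f in('w7','w8'):
    d=np.load('pics/%s.png.npz'%f);hs=cv2.cvtColor(d['frame'],cv2.COLOR_RGB2HSV);h,s,v=[hs[...,i].astype(int) for i in range(3)]
    m=(h>5)&(h<22)&(s>170)&(v>150);m[260:]=0;vv,u=np.nonzero(m)
    P=np.array([wpx(d,a,b,.07)[:2] for a,b in zip(u,vv)])
    r=least_squares(lambda c:np.hypot(*(P-c).T)-.026,[.5375,.179],loss='soft_l1',f_scale=.002);print(f,len(P),r.x,np.abs(r.fun).mean())
d=np.load('pics/s7.png.npz') # scene: full ring outline: hole centre by ellipse of orange
hs=cv2.cvtColor(d['frame'],cv2.COLOR_RGB2HSV);h,s,v=[hs[...,i].astype(int) for i in range(3)]
m=(h>5)&(h<22)&(s>130)&(v>100);vv,u=np.nonzero(m);L=proj(d,[[.5375,.179,.07]])[0];k=np.hypot(u-L[0],vv-L[1])<35
print('scene extents',u[k].min(),u[k].max(),vv[k].min(),vv[k].max(), 'model',[ (q.min(0),q.max(0)) for q in [proj(d,[[.5375+.03*np.cos(a),.179+.03*np.sin(a),.07] for a in np.linspace(0,6.28,60)])]])
print(rows([.5375,.179,.152],tool(29.1)),arm.observe()['force'])
E
```

```text
clock: 21.63
position: [0.5387, 0.1778, 0.2598]
ee_rot: [1.589, 2.71, 0.0]
force: [0.4, 1.1, -2.3]
width: 0.314
gripper_force: 40.0Traceback (most recent call last):
  File "<stdin>", line 8, in <module>
    return func(*args, **kwargs)
    vector_fun = VectorFunction(
        fun_wrapped,
    ...<6 lines>...
        workers=workers
    )
    self._update_fun()
    ~~~~~~~~~~~~~~~~^^
    self.f = self.fun_wrapped(xp_copy(self.x))
             ~~~~~~~~~~~~~~~~^^^^^^^^^^^^^^^^^
    return np.atleast_1d(self.fun(x))
                         ~~~~~~~~^^^
    return self.f(x, *self.args, **self.kwargs)
           ~~~~~~^^^^^^^^^^^^^^^^^^^^^^^^^^^^^^
  File "<stdin>", line 8, in <lambda>
ValueError: operands could not be broadcast together with shapes (0,) (2,)
```

Run:
```python
from h import *
from scipy.optimize import least_squares
for f,z in(('w7',0),('s7',1)):
    d=np.load('pics/%s.png.npz'%f);hs=cv2.cvtColor(d['frame'],cv2.COLOR_RGB2HSV);h,s,v=[hs[...,i].astype(int) for i in range(3)]
    m=(h>3)&(h<24)&(s>100)&(v>100);vv,u=np.nonzero(m)
    F=px if z else wpx
    P=np.array([F(d,a,b,.07)[:2] for a,b in zip(u,vv)]);k=np.hypot(*(P-[.5375,.179]).T)<.05
    if z==0: k&=vv<260
    P=P[k]
    r=least_squares(lambda c:np.hypot(*(P-c).T)-.026,[.5375,.179],loss='soft_l1',f_scale=.002);print(f,len(P),r.x,np.abs(r.fun).mean(),'ext',u[k].min(),u[k].max(),vv[k].min(),vv[k].max())
    if z: q=proj(d,[[.5375+.03*np.cos(a),.179+.03*np.sin(a),.07] for a in np.linspace(0,6.28,60)]);print(q.min(0),q.max(0))
print(rows([.5375,.179,.152],tool(29.1)),arm.observe()['force'])
```

```text
w7 619 [0.53561739 0.18145618] 0.003123725299989031 ext 275 329 195 230
s7 315 [0.5408683  0.17826568] 0.004249036977344741 ext 364 392 225 249
[366.95232397 226.71881905] [391.8022939  246.61074692]
[array([ 2.000e-04, -3.100e-03,  2.692e-01]), array([ 0.0003, -0.0002,  0.0022])] [-0.26915604  0.97778828 -1.24019872]
```

Ring ≈ (0.537, 0.180). I'll descend to just above the seat.

```bash
python3 -m creep '[[0,-0.002,0.05,0,0,0],[0,0,0.05,0,0,0],[0,0,0.05,0,0,0],[0,0,0.05,0,0,0],[0,0,0.035,0,0,0],[0,0,0.02,0,0,0],[0,0,0,0,0,0],[0,0,0,0,0,0]]' && python3 -m creep '[[0,0,0.01,0,0,0],[0,0,0.01,0,0,0],[0,0,0.01,0,0,0],[0,0,0.01,0,0,0],[0,0,0,0,0,0],[0,0,0,0,0,0]]'
```

```text
clock: 22.4
position: [0.538, 0.1796, 0.1577]
ee_rot: [-1.584, -2.713, 0.0]
force: [-0.2, -0.4, -1.4]
width: 0.317
gripper_force: 40.0
clock: 22.9
position: [0.5377, 0.1794, 0.1414]
ee_rot: [-1.585, -2.713, 0.0]
force: [0.2, -0.1, -1.1]
width: 0.317
gripper_force: 40.0
```

```bash
python3 -m creep '[[0,0,0.005,0,0,0],[0,0,0.005,0,0,0],[0,0,0.005,0,0,0],[0,0,0,0,0,0],[0,0,0,0,0,0],[0,0,0,0,0,0]]' && python3 -m creep '[[0,0,0.006,0,0,0],[0,0,0.006,0,0,0],[0,0,0.006,0,0,0],[0,0,0,0,0,0],[0,0,0,0,0,0],[0,0,0,0,0,0]]'
```

```text
clock: 23.4
position: [0.538, 0.1795, 0.1357]
ee_rot: [1.585, 2.712, 0.001]
force: [-0.8, 0.8, 2.8]
width: 0.313
gripper_force: 40.0
clock: 23.9
position: [0.538, 0.1796, 0.1284]
ee_rot: [1.584, 2.713, 0.001]
force: [-1.2, 1.8, 6.8]
width: 0.317
gripper_force: 40.0
```

Contact is at TCP ≈ 0.139, and the force follows the spring at 500 N/m, so the flask is seated. I'll press about 9 mm more.

```bash
python3 -m creep '[[0,0,0.005,0,0,0],[0,0,0.005,0,0,0],[0,0,0.005,0,0,0],[0,0,0.005,0,0,0],[0,0,0.0025,0,0,0],[0,0,0,0,0,0],[0,0,0,0,0,0],[0,0,0,0,0,0],[0,0,0,0,0,0],[0,0,0,0,0,0],[0,0,0,0,0,0],[0,0,0,0,0,0],[0,0,0,0,0,0]]'
```

```text
clock: 24.98
position: [0.5381, 0.1798, 0.1198]
ee_rot: [1.584, 2.713, 0.002]
force: [-2.6, 1.3, 10.8]
width: 0.317
gripper_force: 40.0
```

Ring force ≈ 12 N, which is about 19 mm of the 24 mm travel by both force and position, and it's steady. I'm handing in.

```bash
python3 -c "
from cell import arm
print(arm.observe()['force'],arm.sign_off())"
```

```text
the job is handed in; nothing more can be done
[-2.64976548  1.28418341 10.79745202] None
```

I handed the job in at about 25 s with the latch clear (about 1.65 rad by camera, stop at 1.75), the lid back at its stop, and the red-stoppered flask held about 19 mm of 24 mm down in the ring at about 12 N; `sign_off` returned no verdict.

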